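# Knock bearing cartridges out of printed carriers and store them

### The job

First flip the red-knobbed cam lever of the white storage box over towards the robot to free the blue shutter, then pull the shutter by its red handle just far enough that its yellow edge stands over the blue divider, so that the empty compartment is open and the other one stays covered. Then take each carrier on the grey mat that still holds a steel bearing cartridge, press it down over the brass post of the knock-out stand so that the post pokes the cartridge up out of its bore, stand the cartridge upright on the floor of the open compartment, and put the empty carrier back on the mat. Keep carriers upright, leave the shutter open there and the lever freed, and do not disturb the other things on the bench.

Things in the scene. Friction and masses are not known exactly. Their poses are not given: they have to be found in the camera images.
- box: White fixed box, 174 (x) x 200 (y) x 60 mm high, walls and floor 6 mm, under the shutter. Origin: centre of underside. Along its y: empty compartment -94 to +12 mm, blue divider +12 to +24 mm (60 mm high), compartment with vials +24 to +94 mm; both x -81 to +81 mm. Lever pedestal, 50 mm cube, on its -x (robot) side; shutter runners reach out over +y to a 50 mm high foot at y +292 mm.
- shutter (a joint): Opening of the blue shutter, m: 0 = shut, grows along the box's +y, at most 0.165. Plate 176 (x) x 200 (y) x 4 mm, top 66 mm above the bench, covering the box when shut; its yellow-striped edge is then at box y -100 mm, so at 0.112 to 0.124 it stands over the divider. Stiff, about 7 N of friction, stays where left. The locked cam lever blocks it after about 5 mm.
- shutter_handle (a point): Grip point on the shutter's upright red handle, a bar 60 mm long (along the box's x), 10 mm thick (along y) and 36 mm high standing on the shutter; the point is on its mid-plane, 92 mm above the bench, 10 mm below the bar's top. Shut, it is at box x 0, y -65 mm. Axes as the box's.
- cam (a joint): Angle of the cam lever, rad: 0 to 0.15 = locked (at 0 it leans 0.6 rad from upright to the box's +x, over the shutter); grows as it is flipped to -x, towards the robot; stop at 1.5 = leaning 0.9 rad to -x, freed. Clears the shutter from about 1.0. Friction 0.16 N m (2 N at the knob); stays where left.
- cam_knob (a point): Centre of the red ball (22 mm diameter) at the end of the cam lever, 85 mm from the pivot; the stick between is 10 mm in diameter.
- cam_pivot (a point): Pivot of the cam lever, 66 mm above the bench, at box x -114, y +20 mm; the hinge axis is horizontal, along the box's y. The lever moves in the vertical plane through this point along the box's x.
- stand: Fixed knock-out stand: dark steel base plate 130 (x) x 70 (y) x 8 mm with an upright brass post 18 mm in diameter at its centre whose flat top is 42 mm above the bench (34 mm above the plate). Origin at the centre of the underside.
- mat: Fixed grey mat, 240 (x) x 360 (y) x 3 mm thick, with white end stripes, on which the carriers start and to which the empty ones return. Origin at the centre of its underside.
- carrier1: Orange printed carrier, 0.22 kg: flange 120 (x) x 58 (y) x 8 mm, on its middle a block 60 (x) x 58 (y) mm, top 54 mm above the underside. Bore 41 mm in diameter from the top down to the flange, then a 30 mm square access hole. Origin: centre of underside, on the bore axis, z up. May be empty from the start. Fully down on the stand, its cartridge is 26 mm proud.
- cartridge1: Steel bearing cartridge, upright cylinder 40 mm in diameter and 46 mm high, about 0.2 kg, blue and black rings on top and closed below; starts in the bore of carrier1, flush with its top (0.5 mm gap all round), underside 8 mm above the carrier's. Origin at the centre of its underside, z along its axis, upwards. None if absent.
- carrier2: Orange printed carrier, 0.22 kg: flange 120 (x) x 58 (y) x 8 mm, on its middle a block 60 (x) x 58 (y) mm, top 54 mm above the underside. Bore 41 mm in diameter from the top down to the flange, then a 30 mm square access hole. Origin: centre of underside, on the bore axis, z up. May be empty from the start. Fully down on the stand, its cartridge is 26 mm proud.
- cartridge2: Steel bearing cartridge, upright cylinder 40 mm in diameter and 46 mm high, about 0.2 kg, blue and black rings on top and closed below; starts in the bore of carrier2, flush with its top (0.5 mm gap all round), underside 8 mm above the carrier's. Origin at the centre of its underside, z along its axis, upwards. None if absent.
- carrier3: Orange printed carrier, 0.22 kg: flange 120 (x) x 58 (y) x 8 mm, on its middle a block 60 (x) x 58 (y) mm, top 54 mm above the underside. Bore 41 mm in diameter from the top down to the flange, then a 30 mm square access hole. Origin: centre of underside, on the bore axis, z up. May be empty from the start. Fully down on the stand, its cartridge is 26 mm proud.
- cartridge3: Steel bearing cartridge, upright cylinder 40 mm in diameter and 46 mm high, about 0.2 kg, blue and black rings on top and closed below; starts in the bore of carrier3, flush with its top (0.5 mm gap all round), underside 8 mm above the carrier's. Origin at the centre of its underside, z along its axis, upwards. None if absent.
- screwdriver: Screwdriver about 150 mm long, lying; bystander, leave alone. Origin at the centre of its underside (for a tool: on its handle or near its middle).
- scraper: Print scraper about 170 mm long, lying; bystander, leave alone. Origin at the centre of its underside (for a tool: on its handle or near its middle).
- tape: Roll of blue tape 90 mm in diameter and 24 mm high, lying; bystander, leave alone. Origin at the centre of its underside.
- jar: Closed jar 56 mm in diameter, 85 mm high; bystander, leave alone. Origin at the centre of its underside.
- solvent: White bottle 60 mm in diameter, 160 mm high; bystander, leave alone. Origin at the centre of its underside.
- beaker: Glass beaker 66 mm in diameter, 85 mm high; bystander, leave alone. Origin at the centre of its underside.
- pump_clamp: Black clamp block 50 x 80 x 30 mm with a steel stud, 60 mm high in all; bystander, leave alone. Origin at the centre of its underside.

How it is judged:
By the outcome, as a careful person would: the job done as asked, in the order asked, and still so for the second after the job is handed in, with the robot touching nothing.
Of cartridge1, cartridge2, cartridge3 only 2 to 3 are there at a start; the rules pass over those that are not, and their reading is None.
At some moment in a run one of carrier1, carrier2, carrier3 may be knocked a few centimetres aside while the robot is not near it.
It also fails if it takes over 210 s, if anything falls off the work surface, if the arm or the gripper's body presses on something with over 40 N, if the wrist force passes 120 N, or if a joint passes its speed limit or range.

### The arm

A 7-joint arm with a two-finger parallel gripper is mounted at the origin on the work surface. World frame = base frame: x ahead of the robot, y to its left, z up, the work surface at z = 0. Lengths are in mm, angles in rad, forces in N, time in s.
With the tool pointing down it reaches from about 400 to 875 mm from the base axis. Payload 19.3 kg.
Tool frame: the origin (TCP) lies midway between the tips of the shut fingers; the grasp point (between the pads) lies 19 mm behind it; z points along the fingers, y is the line along which they close (so a half turn about z gives the same grasp; the last joint's range is limited). The gripper opens to 85 mm and grips with 20 to 120 N. Pads are 22 mm wide; open, the fingers measure 114 mm over their backs; the gripper's body (76 mm by 85 mm) begins 54 mm behind the grasp point. The pads swing forward as they close: fully open they stand 13 mm farther back than shut.
Start: joints at [1.06, 0.521, -0.036, 1.599, 0.021, 1.021, -0.113], TCP at [266.637, -565.261, 231.291] pointing down, gripper open.
Joint ranges: [-2.91, 2.91], [-0.3, 2.13], [-1.5, 1.42], [0.17, 2.43], [-1.26, 4.41], [0.16, 1.93], [-2.52, 2.52]. Speed limits (rad/s): [1.89, 1.89, 2.39, 2.39, 3.01, 3.01, 3.01].

### API

Orientations are given as a unit quaternion [x, y, z, w].
In Python, from bench import state, eyes, workorder gives the robot as it stands.
- The arm moves only by the shell command python3 -m pendant 'ROWS' [OPENING]. ROWS is JSON, a list of rows, each an object with "linear": the shift along the tool's x, y, z in m, a list of three; "turn": the turn, a rotation vector about the tool's x, y, z in rad, a list of three. A call has 1 to 8 rows; each row shifts and turns the commanded pose from where the row before left it, along the tool's axes as they then stand; what a row does not reach is not made up. A row lasts 1/8 s, in which the tool goes at most 62.5 mm and 10.7 degrees, less where a joint would pass 70% of its speed; a pose out of reach is approached as far as the arm can. A call with a gripper value outside its range is refused whole. OPENING is the finger opening in m, from 0 to 0.0854, set as the call begins (- or left out, the last holds). The fingers move at their own pace and stop on an object; the grip force is fixed at half the most. Time passes only in rows, so rows that do not move let the fingers close. It gives the time, the measured TCP pose, the force, the opening and the grip force at its end, in the units of the state.
- state(): the state, without advancing time (a new reading comes with each control period).
- eyes.get_image(name): name is "scene" or "top" or "wrist"; returns a dict with "frame" (420x560x3 uint8, blue, green, red), "K" (3x3 intrinsics, pixels), "R" (3x3) and "t" (3): a world point X has camera coordinates R X + t. Camera axes: x right, y down, z forward; pixel columns grow to the right and rows downward; lengths in mm; the calibration is good to about 2 mm. The wrist camera is an equidistant fisheye: a pixel r from the principal point sees the ray r / f radians off the axis. A picture is of the moment at which its call begins. There is no depth.
- workorder.job_done(): hands the job in; it is judged then, once.
The state is a dict: "time": time; "joint_positions": joint angles; "qvel": joint speeds; "joint_efforts": joint torques, N m; "eef_pos": TCP position; "tcp_rot": TCP orientation; "contact_force": force on the tool from outside, world axes, zero at the start; "wrist_torque": the same for the moment, N m; "gripper_width": opening from 0.0 (shut) to 1.0 (fully open); "gripper_force": force on a finger pad.
Only numpy, scipy, OpenCV 4.12 (cv2) and the standard library are available. Lean on these libraries where they do the work, as an engineer would, in place of code of your own. Each camera call takes 0.05 s, during which the arm holds its last target. There are 200 camera calls.

## Working session

There is one attempt and no reset: what is moved stays moved. The work goes in short steps, Python scripts to look and compute and a shell command to move; the robot and the scene stay as the last step left them, time stands still between calls to the robot, and variables do not carry over. Pictures are saved under pics/ and viewed, at most 14 in all, crops included, and the job is handed in when it is done.

```bash
ls; mkdir -p pics
python3 - <<'E'
from bench import state, eyes
import cv2,numpy as np
s=state();print(s)
for n in("scene","top"):
    d=eyes.get_image(n);np.savez(f"pics/{n}0.npz",**d);cv2.imwrite(f"pics/{n}0.png",cv2.resize(d["frame"],(800,600),interpolation=cv2.INTER_CUBIC));print(n,d["K"],d["R"],d["t"])
E
```

```text
pics
{'time': 0.0, 'joint_positions': array([ 1.05981074,  0.52202801, -0.03637137,  1.59999613,  0.02119006,
        1.02107594, -0.11280935]), 'qvel': array([ 0.00183387, -0.00170596,  0.00120528, -0.00079475, -0.00133976,
       -0.00058157, -0.00010584]), 'joint_efforts': array([ 4.04255172e-05, -9.27131510e+01,  1.97994389e+00, -3.69939709e+01,
        1.77733542e-02,  8.19994777e-03, -1.75425464e-05]), 'eef_pos': array([ 266.50916062, -564.96616056,  230.72075466]), 'tcp_rot': array([ 9.75810037e-01,  2.18619431e-01, -1.46472668e-04, -5.42173380e-04]), 'contact_force': array([-0.02414663,  0.2274755 , -0.35550057]), 'wrist_torque': array([ 0.02429025,  0.03909127, -0.00377962]), 'gripper_force': 0.0, 'gripper_width': 1.0004478675252184}
scene [[403.13343837   0.         283.60979709]
 [  0.         403.13343837 213.21900928]
 [  0.           0.           1.        ]] [[ 0.88693278  0.46172349 -0.01271483]
 [ 0.37690511 -0.73936761 -0.55792301]
 [-0.26700709  0.49004791 -0.82979531]] [-531.77739022 -159.44658081 1225.41892239]
top [[479.27580343   0.         271.55366212]
 [  0.         479.27580343 215.00033414]
 [  0.           0.           1.        ]] [[-0.01054602 -0.99993662  0.00394217]
 [-0.99402754  0.0100553  -0.10866529]
 [ 0.10861876 -0.00506461 -0.99407058]] [  29.93696878  609.36890042 1496.11553752]
```

View pics/top0.png

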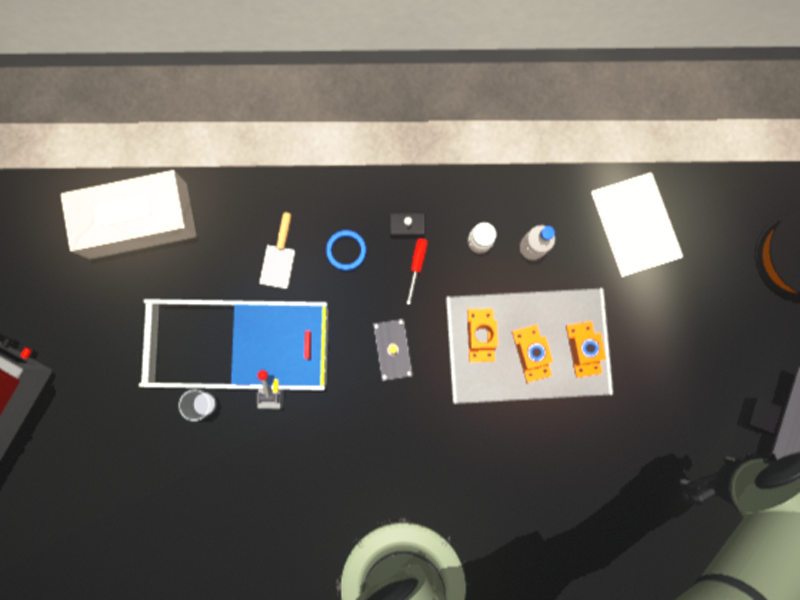

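View pics/scene0.png

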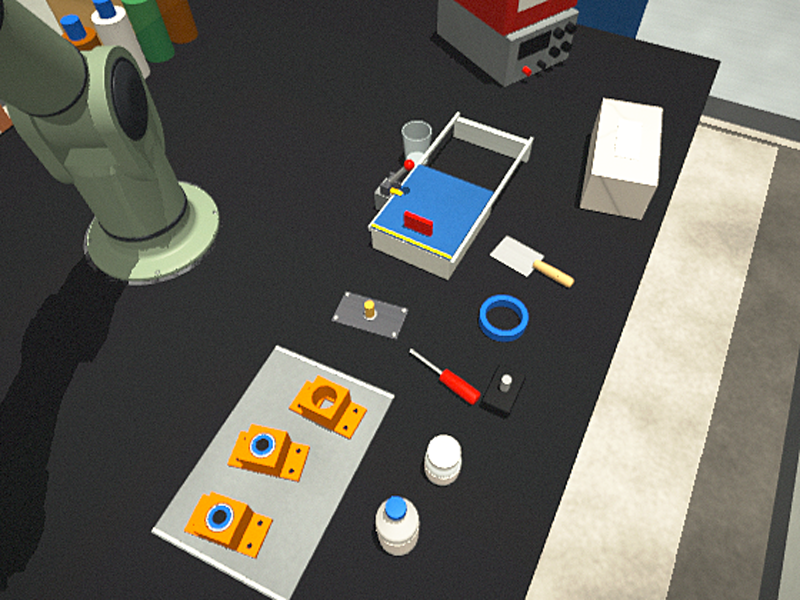

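The top view shows the box with its shutter shut and the knob at (263,376), the red handle at (307,345), and the post at (392,350). The carriers are at (484,335), which is empty, and at (537,352) and (590,348), which are full. The scene view agrees: knob (409,165), handle (418,223), post (369,303), bores (325,398), (262,445) and (219,517). Next I triangulate these.

```bash
cat > h.py <<'E'
import numpy as np,cv2
from scipy.optimize import least_squares
from scipy.spatial.transform import Rotation as Ro
def ray(d,p):
    K,R,t=d["K"],d["R"],d["t"]
    v=np.linalg.inv(K)@[p[0],p[1],1]; return -R.T@t, R.T@(v/np.linalg.norm(v))
def rayfish(d,p):
    K,R,t=d["K"],d["R"],d["t"]
    x=(p[0]-K[0,2])/K[0,0];y=(p[1]-K[1,2])/K[1,1];r=np.hypot(x,y)
    v=np.array([x/r*np.sin(r),y/r*np.sin(r),np.cos(r)]) if r>1e-9 else np.array([0,0,1.])
    return -R.T@t, R.T@v
def atz(r,z): c,v=r; return c+v*(z-c[2])/v[2]
def tri(*rs):
    A=sum(np.eye(3)-np.outer(v,v) for c,v in rs); b=sum((np.eye(3)-np.outer(v,v))@c for c,v in rs)
    X=np.linalg.solve(A,b); return X, [np.linalg.norm((np.eye(3)-np.outer(v,v))@(X-c)) for c,v in rs]
def delta(target,s):
    "shift in tool axes, m"
    return Ro.from_quat(s["tcp_rot"]).inv().apply(np.array(target)-s["eef_pos"])/1000
E
python3 - <<'E'
from h import *
T=dict(np.load("pics/top0.npz"));S=dict(np.load("pics/scene0.npz"))
P={"knob":((263,376),(409,165)),"handle":((307.5,345),(418,223)),"edge+x":((325,304),(452,258)),"edge-x":((324,387),(371,227)),"post":((392,350),(369,303)),
"c1":((484,335),(325,398)),"c2":((537,352),(262,445)),"c3":((590,348),(219,517)),"jar":((482,230),(443,445)),"solv":((547,234),(397,506))}
np.set_printoptions(precision=1,suppress=True)
f=lambda p:np.array(p)*.7
for k,(a,b) in P.items(): print(k,*tri(ray(T,f(a)),ray(S,f(b))))
for k,p,z in [("boxfar+x",(148,300),66),("boxfar-x",(142,386),66),("st",(375,322),8),("st",(403,318),8),("st",(411,376),8),("st",(382,381),8),("mat",(447,297),3),("mat",(604,289),3),("mat",(612,394),3),("mat",(455,403),3),
 ("c1a",(481,310),11),("c1b",(483,361),11),("c2a",(527,328),11),("c2b",(541,381),11),("c3a",(583,322),11),("c3b",(592,377),11)]: print(k,atz(ray(T,f(p)),z))
E
```

```text
knob [460.1 283.6 138.2] [np.float64(2.0485485653845736), np.float64(2.048548565384354)]
handle [524.8 197.4  88.4] [np.float64(1.0534202121644825), np.float64(1.05342021216458)]
edge+x [614.6 161.3  72.1] [np.float64(1.0440095547062291), np.float64(1.0440095547060784)]
edge-x [436.  165.1  63.9] [np.float64(2.2708965904281455), np.float64(2.2708965904280856)]
post [514.7  16.7  44.5] [np.float64(1.6340753691450753), np.float64(1.6340753691450087)]
c1 [ 545.6 -185.1   52.3] [np.float64(2.362725900184831), np.float64(2.3627259001848717)]
c2 [ 505.4 -299.3   62. ] [np.float64(0.6505862302748565), np.float64(0.6505862302748404)]
c3 [ 512.6 -416.1   60. ] [np.float64(0.14528397842324825), np.float64(0.1452839784232405)]
jar [ 763.6 -182.9  104.4] [np.float64(4.214916021079442), np.float64(4.214916021079513)]
solv [ 747.2 -306.5  157.4] [np.float64(2.057756260276482), np.float64(2.057756260276451)]
boxfar+x [627.1 547.8  66. ]
boxfar-x [440.5 555.6  66. ]
st [578.8  53.2   8. ]
st [587.3 -10.4   8. ]
st [456.3 -26.7   8. ]
st [445.8  38.6   8. ]
mat [ 634.9 -111.6    3. ]
mat [ 649.7 -471.1    3. ]
mat [ 411.3 -478.5    3. ]
mat [ 395.  -124.7    3. ]
c1a [ 603.4 -187.3   11. ]
c1b [ 488.1 -188.9   11. ]
c2a [ 561.5 -290.3   11. ]
c2b [ 442.1 -317.8   11. ]
c3a [ 573.8 -417.6   11. ]
c3b [ 449.8 -432.7   11. ]
```

```bash
python3 -m pendant '[{"linear":[0,0,0],"turn":[0,0,0.157]},{"linear":[0,0,0],"turn":[0,0,0.157]},{"linear":[0,0,0],"turn":[0,0,0.157]},{"linear":[0.046,-0.05,0],"turn":[0,0,0]},{"linear":[0.046,-0.05,0],"turn":[0,0,0]},{"linear":[0.046,-0.05,0],"turn":[0,0,0]},{"linear":[0.046,-0.05,0],"turn":[0,0,0]},{"linear":[0.046,-0.05,0],"turn":[0,0,0]}]' 0 && python3 -m pendant '[{"linear":[0,-0.05,0],"turn":[0,0,0]},{"linear":[0,-0.05,0],"turn":[0,0,0]},{"linear":[0,-0.05,0],"turn":[0,0,0]},{"linear":[0,-0.05,0],"turn":[0,0,0]},{"linear":[0,-0.05,0],"turn":[0,0,0]},{"linear":[0,-0.05,0],"turn":[0,0,0]},{"linear":[0,-0.05,0],"turn":[0,0,0]},{"linear":[0,-0.05,0],"turn":[0,0,0]}]'; python3 -c "
from h import *
from bench import state
np.set_printoptions(precision=4,suppress=True)
s=state();print(s['joint_positions'],Ro.from_quat(s['tcp_rot']).as_matrix(),delta([510,284,200],s))"
```

```text
time: 1.1
eef_pos: [486.2, -340.1, 231.2]
tcp_rot: [1.0, -0.015, -0.0, -0.0]
contact_force: [1.1, -1.3, -0.2]
gripper_width: -0.002
gripper_force: 0.0
time: 2.1
eef_pos: [496.9, 59.6, 231.3]
tcp_rot: [1.0, -0.015, -0.0, 0.0]
contact_force: [1.7, 0.2, 0.8]
gripper_width: -0.004
gripper_force: 0.0
[-0.1498  0.3262 -0.1107  1.9181  0.0453  0.8997 -1.884 ] [[ 0.9995 -0.0303 -0.0001]
 [-0.0303 -0.9995 -0.    ]
 [-0.0001  0.     -1.    ]] [ 0.0063 -0.2247  0.0312]
```

```bash
R='x'; python3 -m pendant '[{"linear":[0,0,0],"turn":[0,0,-0.18]},{"linear":[0,0,0],"turn":[0,0,-0.18]},{"linear":[0,0,0],"turn":[0,0,-0.18]},{"linear":[0,0,0],"turn":[0,0,-0.18]},{"linear":[0,0,0],"turn":[0,0,-0.18]},{"linear":[0,0,0],"turn":[0,0,-0.18]},{"linear":[0,0,0],"turn":[0,0,-0.18]},{"linear":[0,0,0],"turn":[0,0,-0.18]}]' >/dev/null && python3 -m pendant '[{"linear":[0,0,0],"turn":[0,0,-0.18]},{"linear":[0,0,0],"turn":[0,0,-0.18]},{"linear":[0,0,0],"turn":[0,0,-0.18]},{"linear":[0,0,0],"turn":[0,0,-0.18]},{"linear":[0,0,0],"turn":[0,0,-0.18]},{"linear":[0,0,0],"turn":[0,0,-0.18]},{"linear":[0,0,0],"turn":[0,0,-0.18]},{"linear":[0,0,0],"turn":[0,0,-0.18]}]' && python3 -m pendant '[{"linear":[0,0,0],"turn":[0,0,-0.13]},{"linear":[0,0,0],"turn":[0,0,-0.1316]},{"linear":[0,0.04,0],"turn":[0,0,0]},{"linear":[0,0.05,0],"turn":[0,0,0]},{"linear":[0,0.05,0],"turn":[0,0,0]},{"linear":[0,0.04,0],"turn":[0,0,0]},{"linear":[0,0,0],"turn":[0,0,0]},{"linear":[0,0,0],"turn":[0,0,0]}]'; python3 -c "
from h import *
from bench import state,eyes
np.set_printoptions(precision=4,suppress=True)
s=state();print(s['joint_positions'],Ro.from_quat(s['tcp_rot']).as_matrix(),delta([510,284,200],s))
d=eyes.get_image('wrist');print(d['K'],d['R'],d['t']);np.savez('pics/w1.npz',**d);cv2.imwrite('pics/w1.png',cv2.resize(d['frame'],(800,600),interpolation=cv2.INTER_CUBIC))"
```

```text
time: 4.1
eef_pos: [497.0, 57.9, 231.1]
tcp_rot: [0.142, 0.99, -0.0, -0.0]
contact_force: [-0.5, -0.1, 0.2]
gripper_width: -0.004
gripper_force: 0.0
time: 5.1
eef_pos: [502.5, 237.3, 230.9]
tcp_rot: [0.015, 1.0, -0.0, -0.0]
contact_force: [0.2, -1.3, 0.1]
gripper_width: -0.004
gripper_force: 0.0
[ 0.0077  0.5081 -0.7762  1.7568  0.4053  1.0449  0.6267] [[-0.9995  0.0304 -0.0006]
 [ 0.0304  0.9995 -0.0007]
 [ 0.0006 -0.0007 -1.    ]] [-0.0061  0.0469  0.0309]
[[325.1923   0.     280.4306]
 [  0.     325.1923 211.6643]
 [  0.       0.       1.    ]] [[ 0.0314  0.9995 -0.0002]
 [ 0.951  -0.0298  0.3078]
 [ 0.3076 -0.0098 -0.9515]] [-252.7751 -510.8048  227.7638]
```

View pics/w1.png

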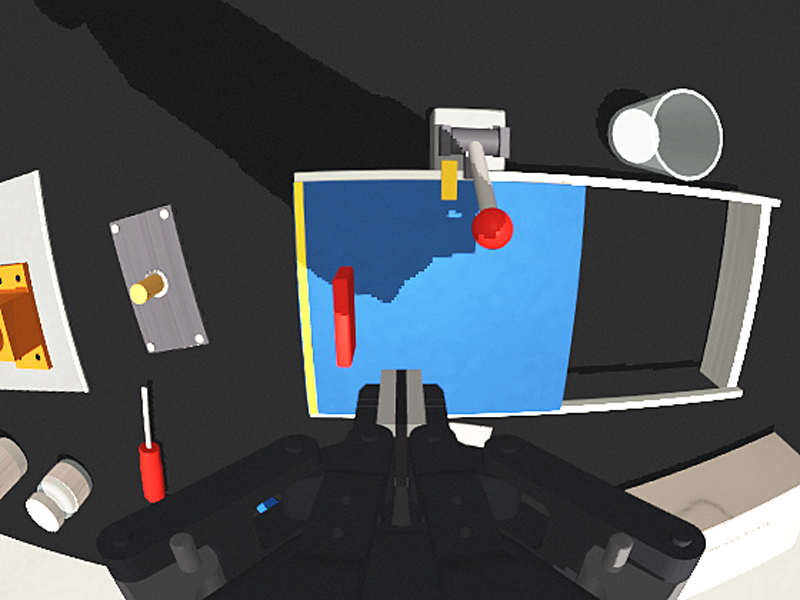

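The wrist view shows the knob at (492,229), the handle top spanning (344,268) to (345,312), the post top at (138,293), and the fingertips at about (402,375).

Run:
```python
from h import *
np.set_printoptions(precision=1,suppress=True)
T=dict(np.load("pics/top0.npz"));S=dict(np.load("pics/scene0.npz"));W=dict(np.load("pics/w1.npz"))
f=lambda p:np.array(p)*.7
print("knob",tri(ray(T,f((263,376))),ray(S,f((409,165))),rayfish(W,f((492,229)))))
print("post",tri(ray(T,f((392,350))),ray(S,f((369,303))),rayfish(W,f((138,293)))))
print("handle top ends",atz(rayfish(W,f((344,268))),102),atz(rayfish(W,f((345,312))),102))
print("edge",atz(rayfish(W,f((296,182))),66),atz(rayfish(W,f((314,415))),66))
print("pivot",atz(rayfish(W,f((475,145))),66))
```

```text
knob (array([460.5, 284.4, 138.2]), [np.float64(2.8274319232231657), np.float64(1.3316219974345755), np.float64(1.625152349893398)])
post (array([514.9,  17.2,  43.5]), [np.float64(2.0580379392668697), np.float64(1.2848365896230114), np.float64(0.8216731051027505)])
handle top ends [488.6 203.3 102. ] [516.7 202.1 102. ]
edge [436.6 169.4  66. ] [613.6 165.9  66. ]
pivot [416.3 288.6  66. ]
```

```bash
python3 -m pendant '[{"linear":[-0.006,0.047,0],"turn":[0,0,0]},{"linear":[0,0,0.043],"turn":[0,0,0]},{"linear":[0,0,0.043],"turn":[0,0,0]},{"linear":[0,0,0.042],"turn":[0,0,0]},{"linear":[0,0,0],"turn":[0,0,0]},{"linear":[0.02,0,0],"turn":[0,0,0]},{"linear":[0.014,0,0],"turn":[0,0,0]}]' && python3 -m pendant '[{"linear":[0.014,0,0],"turn":[0,0,0]},{"linear":[0.014,0,0],"turn":[0,0,0]},{"linear":[0.014,0,0],"turn":[0,0,0]},{"linear":[0.014,0,0],"turn":[0,0,0]},{"linear":[0.014,0,0],"turn":[0,0,0]}]' && python3 -m pendant '[{"linear":[0.012,0,0],"turn":[0,0,0]},{"linear":[0.01,0,0],"turn":[0,0,0]},{"linear":[0,0,0],"turn":[0,0,0]}]'
```

```text
time: 6.02
eef_pos: [476.8, 285.8, 105.3]
tcp_rot: [0.016, 1.0, 0.001, 0.001]
contact_force: [7.9, -0.1, 5.6]
gripper_width: 0.003
gripper_force: 3.2
time: 6.65
eef_pos: [405.5, 287.9, 103.3]
tcp_rot: [0.015, 1.0, 0.0, 0.0]
contact_force: [4.9, -0.1, -1.0]
gripper_width: -0.003
gripper_force: 2.0
time: 7.02
eef_pos: [383.2, 288.6, 103.3]
tcp_rot: [0.015, 1.0, -0.0, -0.0]
contact_force: [-0.1, -0.2, -0.2]
gripper_width: -0.001
gripper_force: 0.0
```

```bash
python3 -m pendant '[{"linear":[-0.003,0,-0.03],"turn":[0,0,0]},{"linear":[0,0,-0.05],"turn":[0,0,0]},{"linear":[0,0,-0.04],"turn":[0,0,0]},{"linear":[-0.045,-0.028,0],"turn":[0,0,0]},{"linear":[-0.045,-0.028,0],"turn":[0,0,0]},{"linear":[-0.045,-0.028,0],"turn":[0,0,0]},{"linear":[0,0,0],"turn":[0,0,0]},{"linear":[0,0,0],"turn":[0,0,0]}]' 0.085; python3 -c "
from h import *
from bench import state,eyes
d=eyes.get_image('wrist');np.savez('pics/w2.npz',**d);cv2.imwrite('pics/w2.png',cv2.resize(d['frame'],(800,600),interpolation=cv2.INTER_CUBIC))
print(delta([523,200,73],state()))"
```

```text
time: 8.02
eef_pos: [519.0, 200.7, 223.0]
tcp_rot: [0.015, 1.0, 0.0, -0.001]
contact_force: [-0.1, 1.2, 0.8]
gripper_width: 0.992
gripper_force: 0.0
[-0.00442189 -0.00098414  0.15020985]
```

View pics/w2.png

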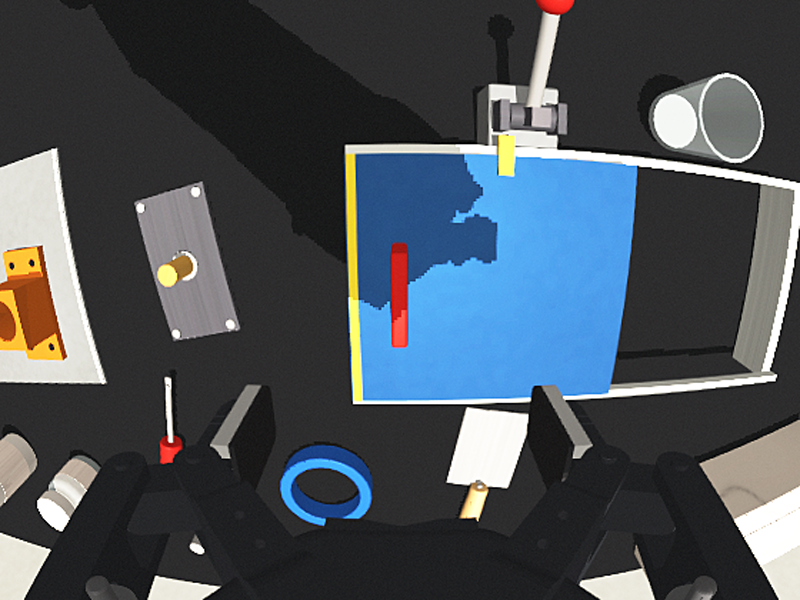

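The lever now leans towards the robot, with its knob at (555,5), so it is freed. The handle is at column 400, centred between the open fingers.

```bash
python3 -m pendant '[{"linear":[-0.004,0,0.04],"turn":[0,0,0]},{"linear":[0,0,0.04],"turn":[0,0,0]},{"linear":[0,0,0.04],"turn":[0,0,0]},{"linear":[0,0,0.03],"turn":[0,0,0]},{"linear":[0,0,0],"turn":[0,0,0]},{"linear":[0,0,0],"turn":[0,0,0]}]' && python3 -m pendant '[{"linear":[0,0,0],"turn":[0,0,0]},{"linear":[0,0,0],"turn":[0,0,0]},{"linear":[0,0,0],"turn":[0,0,0]},{"linear":[0,0,0],"turn":[0,0,0]},{"linear":[0,0,0],"turn":[0,0,0]},{"linear":[0,0,0],"turn":[0,0,0]},{"linear":[0,0,0],"turn":[0,0,0]},{"linear":[0,0,0],"turn":[0,0,0]}]' 0.0
```

```text
time: 8.82
eef_pos: [523.6, 201.2, 74.6]
tcp_rot: [0.015, 1.0, 0.0, 0.001]
contact_force: [-0.0, 0.1, 1.1]
gripper_width: 0.995
gripper_force: 0.0
time: 9.82
eef_pos: [523.6, 200.2, 73.6]
tcp_rot: [0.015, 1.0, -0.0, 0.0]
contact_force: [-2.0, -1.3, 6.3]
gripper_width: 0.107
gripper_force: 59.4
```

```bash
python3 -m pendant '[{"linear":[0,0.015,0],"turn":[0,0,0]},{"linear":[0,0.015,0],"turn":[0,0,0]},{"linear":[0,0.015,0],"turn":[0,0,0]},{"linear":[0,0.015,0],"turn":[0,0,0]},{"linear":[0,0.015,0],"turn":[0,0,0]},{"linear":[0,0.015,0],"turn":[0,0,0]},{"linear":[0,0.015,0],"turn":[0,0,0]},{"linear":[0,0.013,0],"turn":[0,0,0]}]' && python3 -m pendant '[{"linear":[0,0,0],"turn":[0,0,0]},{"linear":[0,0,0],"turn":[0,0,0]},{"linear":[0,0,0],"turn":[0,0,0]}]'
```

```text
time: 10.82
eef_pos: [526.8, 317.7, 73.5]
tcp_rot: [0.015, 1.0, -0.001, -0.0]
contact_force: [-4.6, -7.8, 11.5]
gripper_width: 0.103
gripper_force: 60.3
time: 11.2
eef_pos: [526.9, 319.3, 73.6]
tcp_rot: [0.015, 1.0, 0.001, 0.0]
contact_force: [-0.7, 6.5, 1.7]
gripper_width: 0.105
gripper_force: 59.6
```

```bash
python3 -m pendant '[{"linear":[0,0,0],"turn":[0,0,0]},{"linear":[0,0,0],"turn":[0,0,0]},{"linear":[0,0,0],"turn":[0,0,0]},{"linear":[0,0,0],"turn":[0,0,0]},{"linear":[0,0,-0.03],"turn":[0,0,0]},{"linear":[0,0,-0.05],"turn":[0,0,0]},{"linear":[0,0,-0.05],"turn":[0,0,0]},{"linear":[0,0,-0.03],"turn":[0,0,0]}]' 0.085 && python3 -m pendant '[{"linear":[0,-0.05,0],"turn":[0,0,0]},{"linear":[0,-0.05,0],"turn":[0,0,0]},{"linear":[0,-0.02,0],"turn":[0,0,0]},{"linear":[0,0,0],"turn":[0,0,0]},{"linear":[0,0,0],"turn":[0,0,0]}]' ; python3 -c "
from h import *
from bench import state,eyes
d=eyes.get_image('wrist');np.savez('pics/w3.npz',**d);cv2.imwrite('pics/w3.png',cv2.resize(d['frame'],(800,600),interpolation=cv2.INTER_CUBIC))"
```

```text
time: 12.2
eef_pos: [527.3, 318.6, 235.9]
tcp_rot: [0.015, 1.0, 0.001, 0.001]
contact_force: [0.1, -0.7, -0.4]
gripper_width: 0.994
gripper_force: 0.0
time: 12.82
eef_pos: [523.3, 199.2, 233.4]
tcp_rot: [0.015, 1.0, 0.0, 0.0]
contact_force: [-0.1, 0.7, -0.3]
gripper_width: 0.99
gripper_force: 0.0
```

View pics/w3.png

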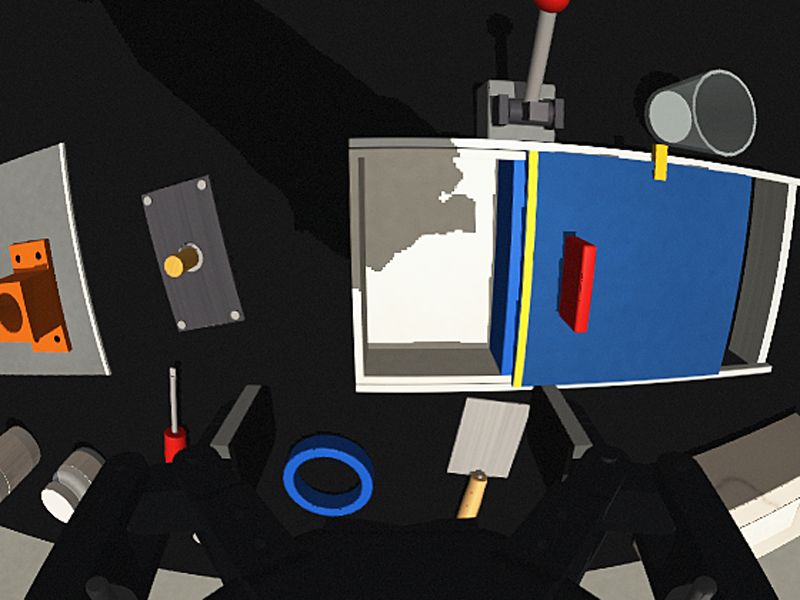

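Lever freed, and the yellow edge at column ~525 stands over the blue divider. The empty compartment, columns 362–495, is fully open. On to the carriers.

```bash
python3 -m pendant '[{"linear":[0,-0.055,0],"turn":[0,0,0]},{"linear":[0,-0.055,0],"turn":[0,0,0]},{"linear":[0,-0.055,0],"turn":[0,0,0]},{"linear":[0,-0.055,0],"turn":[0,0,0]},{"linear":[0,-0.055,0],"turn":[0,0,0]},{"linear":[0,-0.055,0],"turn":[0,0,0]},{"linear":[0,-0.055,0],"turn":[0,0,0]},{"linear":[0,-0.055,0],"turn":[0,0,0]}]' && python3 -m pendant '[{"linear":[0,-0.05,0],"turn":[0,0,0]},{"linear":[0,-0.03,0],"turn":[0,0,0]},{"linear":[0,0,0],"turn":[0,0,0]},{"linear":[0,0,0],"turn":[0,0,0]}]' ; python3 -c "
from h import *
from bench import state,eyes
print(state()['joint_positions'].round(2))
d=eyes.get_image('wrist');np.savez('pics/w4.npz',**d);cv2.imwrite('pics/w4.png',cv2.resize(d['frame'],(800,600),interpolation=cv2.INTER_CUBIC))"
```

```text
time: 13.88
eef_pos: [510.6, -242.4, 233.4]
tcp_rot: [0.014, 1.0, 0.0, 0.0]
contact_force: [0.7, 0.4, 1.1]
gripper_width: 0.994
gripper_force: 0.0
time: 14.38
eef_pos: [508.4, -319.9, 233.2]
tcp_rot: [0.014, 1.0, 0.0, 0.0]
contact_force: [0.1, -0.6, -0.7]
gripper_width: 0.994
gripper_force: 0.0
[ 0.92  0.55 -0.66  1.64  0.37  1.08  1.69]
```

View pics/w4.png

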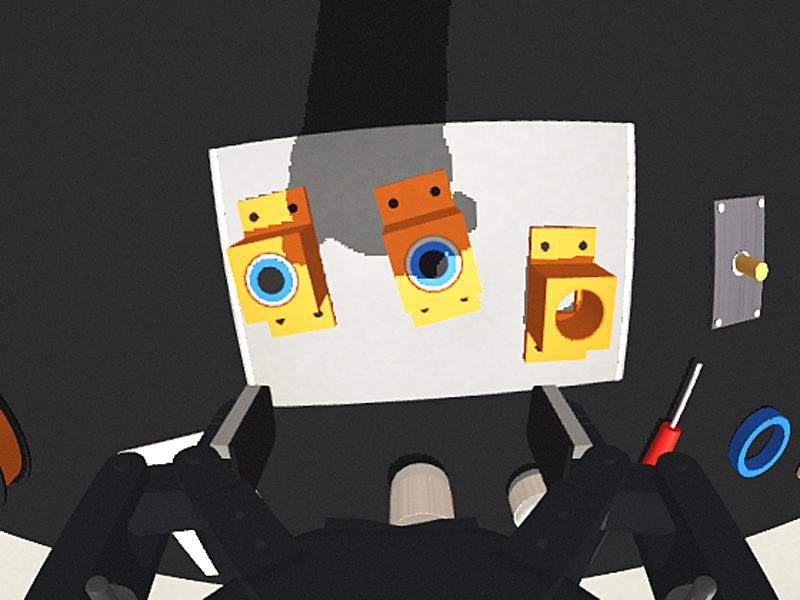

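Full carriers' cartridge tops are at (434,265) in the middle and (271,281) on the left. The right carrier is empty.

Run:
```python
from h import *
np.set_printoptions(precision=1,suppress=True)
T=dict(np.load("pics/top0.npz"));S=dict(np.load("pics/scene0.npz"));W=dict(np.load("pics/w4.npz"))
f=lambda p:np.array(p)*.7
print("c2",tri(ray(T,f((537,352))),ray(S,f((262,445))),rayfish(W,f((434,265)))))
print("c3",tri(ray(T,f((590,348))),ray(S,f((219,517))),rayfish(W,f((271,281)))))
w=lambda p,z:atz(rayfish(W,f(p)),z)
print("at57",w((434,265),57),w((271,281),57))
for n,a,b,z in [("c2 -x edge",(375,189),(444,170),11),("c2 +x edge",(415,327),(481,309),11),("c2 blk-x top",(383,236),(465,208),57),("c3 -x",(238,202),(303,187),11),("c3 blk -x",(229,247),(312,224),57)]:
    p,q=w(a,z),w(b,z);d=q-p;print(n,(p+q)/2,np.linalg.norm(d),"yaw",np.arctan2(-d[0],d[1]))
```

```text
c2 (array([ 505.1, -298.3,   61.8]), [np.float64(1.4646676999922075), np.float64(0.7850831017219589), np.float64(1.8915053371034813)])
c3 (array([ 512.7, -415.5,   59.3]), [np.float64(0.9536191716726068), np.float64(0.5389785294069921), np.float64(1.4701137234148263)])
at57 [ 505.7 -296.1   57. ] [ 513.6 -414.7   57. ]
c2 -x edge [ 447.3 -311.1   11. ] 55.842228621644054 yaw 0.24577532244659947
c2 +x edge [ 562.7 -281.6   11. ] 57.5528025663402 yaw 0.2509025314695146
c2 blk-x top [ 474.8 -302.7   57. ] 60.13341837150713 yaw 0.3097967974642349
c3 -x [ 453.7 -423.    11. ] 56.265644718735125 yaw 0.14603335783525134
c3 blk -x [ 480.  -412.7   57. ] 65.1910871181109 yaw 0.20310446299188212
```

```bash
python3 -m pendant '[{"linear":[0,0,0],"turn":[0,0,-0.14]},{"linear":[0,0,0],"turn":[0,0,-0.139]},{"linear":[-0.0025,0.023,0.04],"turn":[0,0,0]},{"linear":[0,0,0.05],"turn":[0,0,0]},{"linear":[0,0,0.05],"turn":[0,0,0]},{"linear":[0,0,0.04],"turn":[0,0,0]},{"linear":[0,0,0.034],"turn":[0,0,0]},{"linear":[0,0,0],"turn":[0,0,0]}]' && python3 -m pendant '[{"linear":[0,0,0],"turn":[0,0,0]},{"linear":[0,0,0],"turn":[0,0,0]},{"linear":[0,0,0],"turn":[0,0,0]},{"linear":[0,0,0],"turn":[0,0,0]},{"linear":[0,0,0],"turn":[0,0,0]},{"linear":[0,0,0],"turn":[0,0,0]}]' 0.0;  python3 -c "
from h import *
from bench import state
s=state();print(s['eef_pos'],Ro.from_quat(s['tcp_rot']).as_matrix().round(3))"
```

```text
time: 15.42
eef_pos: [503.9, -296.7, 17.8]
tcp_rot: [-0.125, 0.992, 0.001, -0.001]
contact_force: [-0.1, 0.3, 0.6]
gripper_width: 0.995
gripper_force: 0.0
time: 16.18
eef_pos: [505.4, -298.5, 21.2]
tcp_rot: [-0.124, 0.992, -0.001, 0.001]
contact_force: [-1.0, 3.6, 8.6]
gripper_width: 0.669
gripper_force: 64.6
[ 505.42296935 -298.51521756   21.21716874] [[-0.969 -0.246  0.002]
 [-0.246  0.969 -0.001]
 [-0.002 -0.001 -1.   ]]
```

```bash
python3 -m pendant '[{"linear":[0,0,-0.02],"turn":[0,0,0]},{"linear":[0,0,-0.04],"turn":[0,0,0]},{"linear":[0,0,-0.04],"turn":[0,0,0]},{"linear":[0,0,-0.04],"turn":[0,0,0]},{"linear":[0,0,0],"turn":[0,0,0.1]},{"linear":[0,0,0],"turn":[0,0,0.033]},{"linear":[0,0,0],"turn":[0,0,0]}]'
python3 - <<'E'
from h import *
from bench import state,eyes
np.set_printoptions(precision=4,suppress=True)
f=lambda p:np.array(p)*.7
L=[ray(dict(np.load("pics/top0.npz")),f((392,350))),ray(dict(np.load("pics/scene0.npz")),f((369,303)))]
Wp=[]
for n,p in (("w1",(138,293)),("w2",(167,275)),("w3",(174,266)),("w4",(762,271))):
    r=rayfish(dict(np.load(f"pics/{n}.npz")),f(p));L.append(r);print(atz(r,42))
print(tri(*L))
# stand base corners (w2,w3) at z=8
for n,c in (("w2",((135,200),(203,182),(240,330),(174,340))),("w3",((142,194),(209,176),(245,320),(179,332)))):
    P=np.array([atz(rayfish(dict(np.load(f"pics/{n}.npz")),f(q)),8) for q in c]);print(P.mean(0),np.arctan2(*(P[2]-P[1])[1::-1]),np.arctan2(*(P[3]-P[0])[1::-1]))
s=state();X=[515,16,s["eef_pos"][2]];print(delta(X,s),s["eef_pos"],s["tcp_rot"])
E
```

```text
time: 17.05
eef_pos: [504.2, -298.4, 159.7]
tcp_rot: [-0.059, 0.998, -0.0, -0.0]
contact_force: [-0.6, 0.1, -4.0]
gripper_width: 0.67
gripper_force: 66.8
[515.8161  16.8928  42.    ]
[516.3227  17.1335  42.    ]
[516.4256  17.6617  42.    ]
[516.9203  17.8774  42.    ]
(array([515.6139,  17.3766,  42.9656]), [np.float64(2.706090285261209), np.float64(1.0906146885079808), np.float64(0.1432533794222583), np.float64(0.5704346263155519), np.float64(0.9768962670853221), np.float64(1.1453540775079105)])
[516.4584  17.6748   8.    ] 0.13705230550718756 0.14006852430324795
[516.9272  17.7753   8.    ] 0.14359188025870634 0.13564221794867995
[-0.0474  0.311  -0.    ] [ 504.2493 -298.4276  159.6502] [-0.0585  0.9983 -0.     -0.0001]
```

```bash
python3 -m pendant '[{"linear":[-0.007,0.044,0],"turn":[0,0,0]},{"linear":[-0.007,0.045,0],"turn":[0,0,0]},{"linear":[-0.007,0.045,0],"turn":[0,0,0]},{"linear":[-0.007,0.045,0],"turn":[0,0,0]},{"linear":[-0.007,0.045,0],"turn":[0,0,0]},{"linear":[-0.007,0.045,0],"turn":[0,0,0]},{"linear":[-0.007,0.043,0],"turn":[0,0,0]},{"linear":[0,0,0.04],"turn":[0,0,-0.018]}]' && python3 -m pendant '[{"linear":[0,0,0.02],"turn":[0,0,0]},{"linear":[0,0,0],"turn":[0,0,0]},{"linear":[0,0,0],"turn":[0,0,0]}]'
python3 - <<'E'
from h import *
from bench import state,eyes
np.set_printoptions(precision=4,suppress=True)
s=state();print(delta([516.3,17.4,24],s),s["eef_pos"])
d=eyes.get_image('wrist');np.savez('pics/w5.npz',**d);cv2.imwrite('pics/w5.png',cv2.resize(d['frame'],(800,600),interpolation=cv2.INTER_CUBIC))
E
```

```text
time: 18.05
eef_pos: [518.7, 20.9, 120.9]
tcp_rot: [-0.07, 0.998, 0.001, 0.002]
contact_force: [0.8, -1.9, -5.1]
gripper_width: 0.668
gripper_force: 67.3
time: 18.42
eef_pos: [517.5, 17.1, 100.0]
tcp_rot: [-0.067, 0.998, 0.0, 0.0]
contact_force: [-0.4, 0.0, -4.0]
gripper_width: 0.669
gripper_force: 66.8
[0.0012 0.0004 0.076 ] [517.4507  17.1492 100.0442]
```

View pics/w5.png

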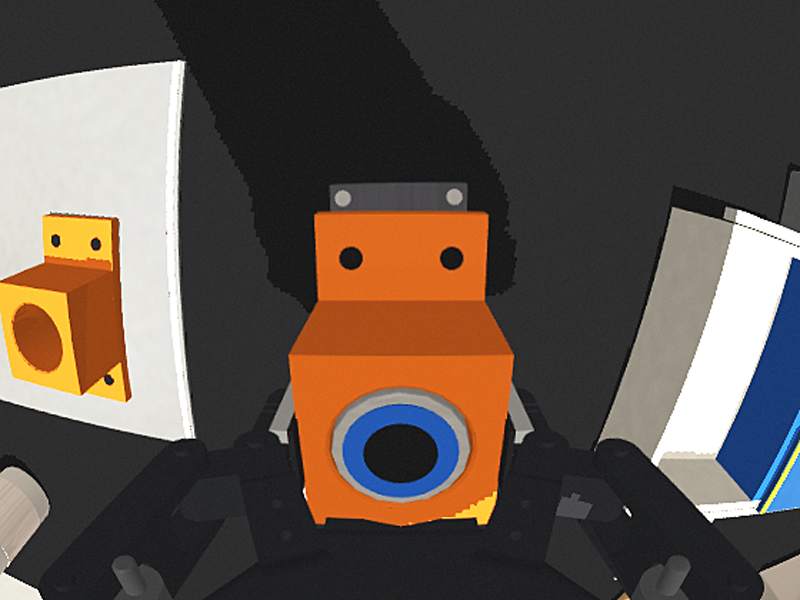

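The carrier is square over the stand plate, with its cartridge centre at (401,453). I check its offset from the tool.

Run:
```python
from h import *
W=dict(np.load("pics/w5.npz"));f=lambda p:np.array(p)*.7
print(atz(rayfish(W,f((401,447))),137), atz(rayfish(W,f((315,213))),91),atz(rayfish(W,f((488,213))),91),atz(rayfish(W,f((290,355))),137),atz(rayfish(W,f((513,355))),137))
```

```text
[514.79947375  16.76084537 137.        ] [460.87064108 -19.13954661  91.        ] [453.24163339  37.61888196  91.        ] [490.84732183 -15.01462901 137.        ] [483.3064482   41.36325211 137.        ]
```

```bash
python3 -m pendant '[{"linear":[0.001,0,0.015],"turn":[0,0,0]},{"linear":[0,0,0.015],"turn":[0,0,0]},{"linear":[0,0,0.012],"turn":[0,0,0]},{"linear":[0,0,0.01],"turn":[0,0,0]},{"linear":[0,0,0.01],"turn":[0,0,0]},{"linear":[0,0,0.006],"turn":[0,0,0]},{"linear":[0,0,0],"turn":[0,0,0]}]' && python3 -m pendant '[{"linear":[0,0,0.002],"turn":[0,0,0]},{"linear":[0,0,0.002],"turn":[0,0,0]},{"linear":[0,0,0],"turn":[0,0,0]}]'&& python3 -m pendant '[{"linear":[0,0,0.002],"turn":[0,0,0]},{"linear":[0,0,0],"turn":[0,0,0]}]'
```

```text
time: 19.35
eef_pos: [516.0, 17.0, 31.0]
tcp_rot: [-0.067, 0.998, 0.0, -0.0]
contact_force: [-0.5, -0.6, -2.4]
gripper_width: 0.669
gripper_force: 67.2
time: 19.73
eef_pos: [516.1, 16.8, 27.3]
tcp_rot: [-0.067, 0.998, -0.0, 0.0]
contact_force: [0.5, 0.4, -2.5]
gripper_width: 0.669
gripper_force: 67.2
time: 19.98
eef_pos: [516.2, 16.9, 26.2]
tcp_rot: [-0.067, 0.998, -0.0, 0.0]
contact_force: [-7.8, -1.1, 21.7]
gripper_width: 0.667
gripper_force: 70.3
```

```bash
python3 -m pendant '[{"linear":[0,0,-0.001],"turn":[0,0,0]},{"linear":[0,0,0],"turn":[0,0,0]},{"linear":[0,0,0],"turn":[0,0,0]},{"linear":[0,0,0],"turn":[0,0,0]},{"linear":[0,0,-0.015],"turn":[0,0,0]},{"linear":[0,0,-0.015],"turn":[0,0,0]},{"linear":[0,0,-0.008],"turn":[0,0,0]},{"linear":[0,0,0],"turn":[0,0,0]}]' 0.0854
python3 - <<'E'
from h import *
from bench import state,eyes
d=eyes.get_image('wrist');np.savez('pics/w6.npz',**d);cv2.imwrite('pics/w6.png',cv2.resize(d['frame'],(800,600),interpolation=cv2.INTER_CUBIC))
E
```

```text
time: 20.98
eef_pos: [516.5, 16.7, 65.1]
tcp_rot: [-0.067, 0.998, -0.0, 0.001]
contact_force: [-0.0, -0.2, -0.1]
gripper_width: 1.003
gripper_force: 0.0
```

View pics/w6.png

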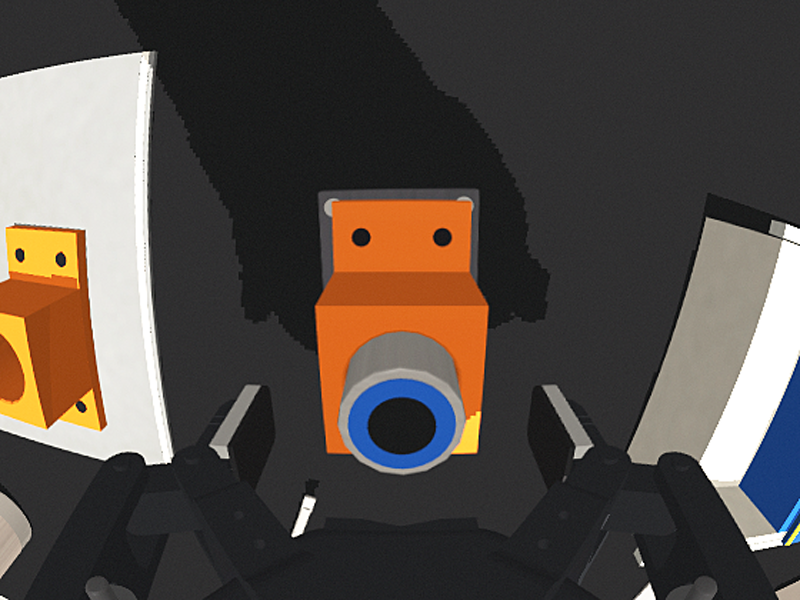

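The cartridge stands well proud of the block and lies midway between the open fingers.

```bash
python3 -m pendant '[{"linear":[0,0,0],"turn":[0,0,0]},{"linear":[0,0,0],"turn":[0,0,0]},{"linear":[0,0,0],"turn":[0,0,0]},{"linear":[0,0,0],"turn":[0,0,0]},{"linear":[0,0,0],"turn":[0,0,0]},{"linear":[0,0,0],"turn":[0,0,0]}]' 0 && python3 -m pendant '[{"linear":[0,0,-0.01],"turn":[0,0,0]},{"linear":[0,0,-0.01],"turn":[0,0,0]},{"linear":[0,0,-0.015],"turn":[0,0,0]},{"linear":[0,0,-0.03],"turn":[0,0,0]},{"linear":[0,0,-0.03],"turn":[0,0,0]},{"linear":[0,0,0],"turn":[0,0,0.085]},{"linear":[0,0,0],"turn":[0,0,0.08]},{"linear":[0,0,0],"turn":[0,0,0]}]';python3 - <<'E'
from h import *
from bench import state,eyes
s=state();print(delta([570,222,160],s),s["tcp_rot"])
d=eyes.get_image('scene');cv2.imwrite('pics/s7.png',cv2.resize(d['frame'][60:330,150:420],(600,600),interpolation=cv2.INTER_CUBIC))
E
```

```text
time: 21.78
eef_pos: [516.1, 16.9, 64.3]
tcp_rot: [-0.067, 0.998, -0.0, -0.0]
contact_force: [-1.3, -1.2, 5.2]
gripper_width: 0.45
gripper_force: 59.5
time: 22.78
eef_pos: [516.2, 16.9, 160.1]
tcp_rot: [0.015, 1.0, -0.0, 0.0]
contact_force: [-0.6, 0.5, -2.8]
gripper_width: 0.449
gripper_force: 60.6
[-4.75126146e-02  2.06641598e-01  1.03476664e-04] [ 1.53638513e-02  9.99881907e-01 -1.03605269e-04  3.36988158e-04]
```

View pics/s7.png

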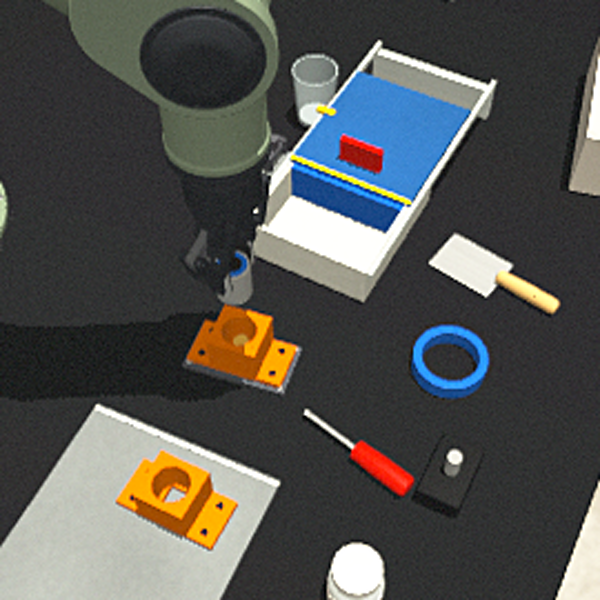

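The cartridge is held upright and clear of the empty carrier on the stand. I carry it to the compartment.

```bash
python3 -m pendant '[{"linear":[-0.0095,0.0415,0],"turn":[0,0,0]},{"linear":[-0.0095,0.0415,0],"turn":[0,0,0]},{"linear":[-0.0095,0.0415,0],"turn":[0,0,0]},{"linear":[-0.0095,0.0415,0],"turn":[0,0,0]},{"linear":[-0.0095,0.0405,0],"turn":[0,0,0]},{"linear":[0,0,0],"turn":[0,0,0]},{"linear":[0,0,0.03],"turn":[0,0,0]},{"linear":[0,0,0.03],"turn":[0,0,0]}]' && python3 -m pendant '[{"linear":[0,0,0.025],"turn":[0,0,0]},{"linear":[0,0,0.02],"turn":[0,0,0]},{"linear":[0,0,0.015],"turn":[0,0,0]},{"linear":[0,0,0.005],"turn":[0,0,0]},{"linear":[0,0,0],"turn":[0,0,0]}]' && python3 -m pendant '[{"linear":[0,0,0.003],"turn":[0,0,0]},{"linear":[0,0,0.002],"turn":[0,0,0]},{"linear":[0,0,0],"turn":[0,0,0]}]' && python3 -m pendant '[{"linear":[0,0,0.002],"turn":[0,0,0]},{"linear":[0,0,0],"turn":[0,0,0]}]'
```

```text
time: 23.82
eef_pos: [570.1, 221.0, 98.8]
tcp_rot: [0.015, 1.0, -0.0, 0.0]
contact_force: [-0.2, 0.1, -3.4]
gripper_width: 0.448
gripper_force: 61.0
time: 24.45
eef_pos: [570.2, 221.9, 34.5]
tcp_rot: [0.016, 1.0, 0.0, 0.0]
contact_force: [-0.6, -0.2, -1.1]
gripper_width: 0.446
gripper_force: 61.0
time: 24.82
eef_pos: [570.0, 221.8, 29.4]
tcp_rot: [0.016, 1.0, -0.0, 0.0]
contact_force: [0.6, 1.0, -2.3]
gripper_width: 0.447
gripper_force: 61.0
time: 25.08
eef_pos: [570.3, 221.9, 28.4]
tcp_rot: [0.016, 1.0, -0.0, 0.0]
contact_force: [-5.0, -3.6, 17.0]
gripper_width: 0.448
gripper_force: 62.9
```

```bash
python3 -m pendant '[{"linear":[0,0,-0.001],"turn":[0,0,0]},{"linear":[0,0,0],"turn":[0,0,0]},{"linear":[0,0,0],"turn":[0,0,0]},{"linear":[0,0,0],"turn":[0,0,0]},{"linear":[0,0,-0.02],"turn":[0,0,0]},{"linear":[0,0,-0.04],"turn":[0,0,0]},{"linear":[0,0,-0.04],"turn":[0,0,0]},{"linear":[0,0,-0.031],"turn":[0,0,0]}]' 0.058 && python3 -m pendant '[{"linear":[0.0095,-0.0415,0],"turn":[0,0,0]},{"linear":[0.0095,-0.0415,0],"turn":[0,0,0]},{"linear":[0.0095,-0.0415,0],"turn":[0,0,0]},{"linear":[0.0095,-0.0415,0],"turn":[0,0,0]},{"linear":[0.0095,-0.0405,0],"turn":[0,0,0]},{"linear":[0,0,0],"turn":[0,0,-0.085]},{"linear":[0,0,0],"turn":[0,0,-0.08]},{"linear":[0,0,0],"turn":[0,0,0]}]' 0.0854;python3 - <<'E'
from h import *
from bench import state,eyes
s=state();print(delta([516.2,16.9,26],s),s["tcp_rot"])
d=eyes.get_image('scene');cv2.imwrite('pics/s8.png',cv2.resize(d['frame'][60:420,80:440],(600,600),interpolation=cv2.INTER_CUBIC))
E
```

```text
time: 26.08
eef_pos: [570.2, 222.1, 162.4]
tcp_rot: [0.016, 1.0, 0.0, 0.001]
contact_force: [-0.2, 0.5, 0.0]
gripper_width: 0.677
gripper_force: 0.0
time: 27.08
eef_pos: [516.2, 16.8, 160.3]
tcp_rot: [-0.067, 0.998, -0.0, 0.0]
contact_force: [-0.1, 0.0, -0.8]
gripper_width: 0.997
gripper_force: 0.0
[1.40941835e-04 1.25759759e-04 1.34303319e-01] [-6.65766709e-02  9.97781205e-01 -8.03774053e-05  4.54759934e-04]
```

View pics/s8.png

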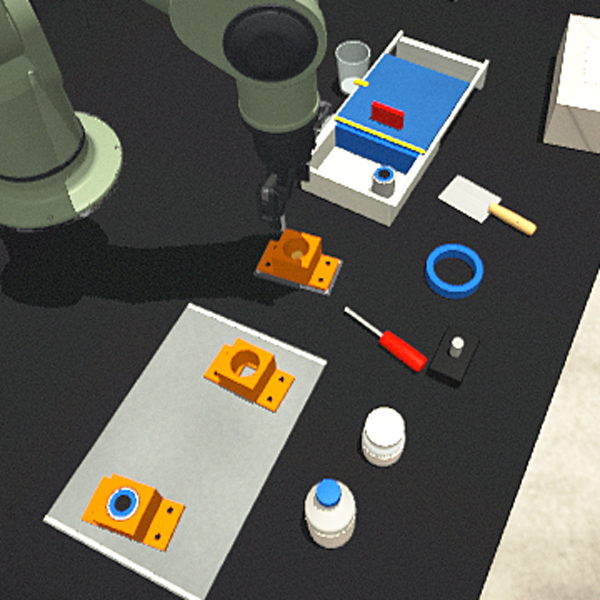

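The first cartridge stands upright in the compartment, and the lever and shutter are unchanged. The carriers on the mat look unmoved. Now I return the empty carrier.

```bash
python3 -m pendant '[{"linear":[0,0,0.04],"turn":[0,0,0]},{"linear":[0,0,0.04],"turn":[0,0,0]},{"linear":[0,0,0.034],"turn":[0,0,0]},{"linear":[0,0,0.02],"turn":[0,0,0]},{"linear":[0,0,0],"turn":[0,0,0]},{"linear":[0,0,0],"turn":[0,0,0]}]' && python3 -m pendant '[{"linear":[0,0,0],"turn":[0,0,0]},{"linear":[0,0,0],"turn":[0,0,0]},{"linear":[0,0,0],"turn":[0,0,0]},{"linear":[0,0,0],"turn":[0,0,0]},{"linear":[0,0,0],"turn":[0,0,0]},{"linear":[0,0,0],"turn":[0,0,0]}]' 0 && python3 -m pendant '[{"linear":[0,0,-0.015],"turn":[0,0,0]},{"linear":[0,0,-0.015],"turn":[0,0,0]},{"linear":[0,0,-0.03],"turn":[0,0,0]},{"linear":[0,0,-0.04],"turn":[0,0,0]},{"linear":[0,0,-0.03],"turn":[0,0,0]},{"linear":[0.007,-0.04,0],"turn":[0,0,0]},{"linear":[0.007,-0.04,0],"turn":[0,0,0]},{"linear":[0.007,-0.04,0],"turn":[0,0,0]}]' && python3 -m pendant '[{"linear":[0.007,-0.04,0],"turn":[0,0,0]},{"linear":[0.007,-0.04,0],"turn":[0,0,0]},{"linear":[0.007,-0.04,0],"turn":[0,0,0]},{"linear":[0.007,-0.04,0],"turn":[0,0,0]},{"linear":[0.005,-0.03,0],"turn":[0,0,0]},{"linear":[0,0,0],"turn":[0,0,0]},{"linear":[0,0,0],"turn":[0,0,0]}]';python3 - <<'E'
from h import *
from bench import state,eyes
s=state();print(s["eef_pos"])
d=eyes.get_image('wrist');np.savez('pics/w9.npz',**d);cv2.imwrite('pics/w9.png',cv2.resize(d['frame'],(800,600),interpolation=cv2.INTER_CUBIC))
E
```

```text
time: 27.88
eef_pos: [516.8, 17.0, 26.4]
tcp_rot: [-0.067, 0.998, -0.0, 0.001]
contact_force: [-0.5, 0.4, 1.1]
gripper_width: 0.999
gripper_force: 0.0
time: 28.62
eef_pos: [516.6, 16.8, 26.3]
tcp_rot: [-0.067, 0.998, -0.0, 0.001]
contact_force: [-2.5, -1.3, 14.9]
gripper_width: 0.669
gripper_force: 62.8
time: 29.62
eef_pos: [511.1, -106.1, 156.4]
tcp_rot: [-0.067, 0.998, -0.0, 0.0]
contact_force: [0.8, -0.1, -2.5]
gripper_width: 0.673
gripper_force: 65.5
time: 30.5
eef_pos: [504.0, -296.8, 156.0]
tcp_rot: [-0.067, 0.998, 0.0, 0.0]
contact_force: [-0.1, -0.7, -1.6]
gripper_width: 0.669
gripper_force: 65.4
[ 503.9826599  -296.84921243  155.95449651]
```

View pics/w9.png

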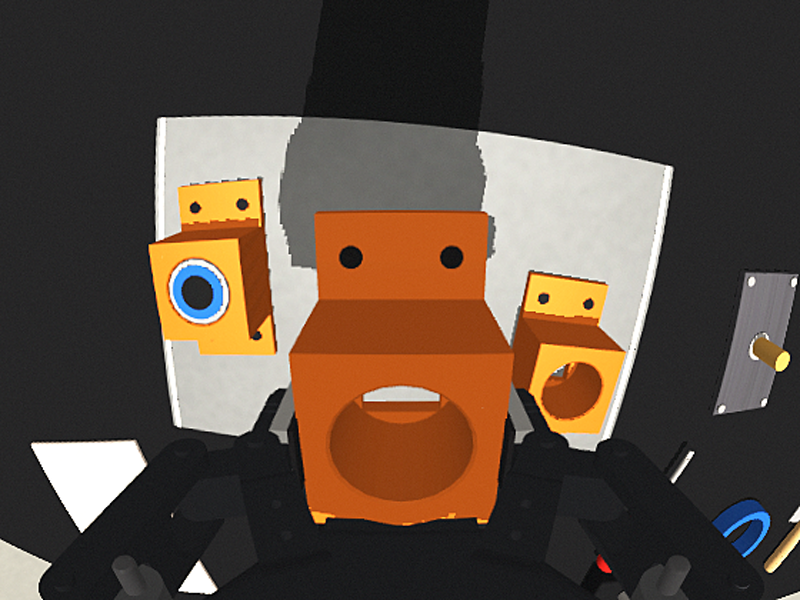

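The empty carrier hangs level above its free spot on the mat. The last full carrier has its cartridge top at (198,293), and the other empty carrier is on the right, clear of the spot.

```bash
python3 - <<'E'
from h import *
W=dict(np.load("pics/w9.npz"));f=lambda p:np.array(p)*.7
w=lambda p,z:atz(rayfish(W,f(p)),z)
print(w((198,293),57),w((571,390),57))
for a,b,z in (((179,187),(262,178),11),((149,243),(240,238),57)):
    p,q=w(a,z),w(b,z);d=q-p;print((p+q)/2,np.linalg.norm(d),np.arctan2(-d[0],d[1]))
E
python3 -m pendant '[{"linear":[0,0,0.04],"turn":[0,0,0]},{"linear":[0,0,0.04],"turn":[0,0,0]},{"linear":[0,0,0.03],"turn":[0,0,0]},{"linear":[0,0,0.015],"turn":[0,0,0]},{"linear":[0,0,0.007],"turn":[0,0,0]},{"linear":[0,0,0.002],"turn":[0,0,0]},{"linear":[0,0,0],"turn":[0,0,0]}]'
```

```text
[ 513.28992579 -414.3277631    57.        ] [ 546.05723778 -184.47728915   57.        ]
[ 452.99303251 -421.87082931   11.        ] 59.51970837742613 0.1674070502775799
[ 482.48908014 -418.33860205   57.        ] 59.007666121252974 0.1433416670993782
time: 31.42
eef_pos: [504.3, -297.7, 22.0]
tcp_rot: [-0.067, 0.998, -0.0, 0.0]
contact_force: [0.3, -0.6, -1.3]
gripper_width: 0.668
gripper_force: 65.3
```

```bash
python3 -m pendant '[{"linear":[0,0,0.001],"turn":[0,0,0]},{"linear":[0,0,0],"turn":[0,0,0]}]' && python3 -m pendant '[{"linear":[0,0,0],"turn":[0,0,0]},{"linear":[0,0,0],"turn":[0,0,0]},{"linear":[0,0,0],"turn":[0,0,0]},{"linear":[0,0,-0.02],"turn":[0,0,0]},{"linear":[0,0,-0.04],"turn":[0,0,0]},{"linear":[0,0,-0.04],"turn":[0,0,0]},{"linear":[0,0,-0.04],"turn":[0,0,0]}]' 0.0854 && python3 -m pendant '[{"linear":[0.003,-0.039,0],"turn":[0,0,0]},{"linear":[0.002,-0.039,0],"turn":[0,0,0]},{"linear":[0.002,-0.039,0],"turn":[0,0,0]},{"linear":[0,0,0],"turn":[0,0,0]},{"linear":[0,0,0],"turn":[0,0,0]}]'
python3 - <<'E'
from h import *
from bench import state,eyes
s=state();print(s["eef_pos"],s["joint_positions"].round(2),delta([513,-414.5,21.2],s))
d=eyes.get_image('wrist');np.savez('pics/w10.npz',**d);cv2.imwrite('pics/w10.png',cv2.resize(d['frame'],(800,600),interpolation=cv2.INTER_CUBIC))
E
```

```text
time: 31.68
eef_pos: [504.3, -297.8, 21.4]
tcp_rot: [-0.067, 0.998, -0.0, 0.0]
contact_force: [-3.1, 0.8, 9.9]
gripper_width: 0.671
gripper_force: 66.6
time: 32.55
eef_pos: [503.9, -297.4, 163.0]
tcp_rot: [-0.067, 0.998, -0.0, 0.0]
contact_force: [-0.4, -0.5, 0.6]
gripper_width: 1.002
gripper_force: 0.0
time: 33.17
eef_pos: [512.8, -413.8, 161.2]
tcp_rot: [-0.067, 0.998, 0.0, 0.0]
contact_force: [0.3, 0.4, 0.5]
gripper_width: 0.998
gripper_force: 0.0
[ 512.75545802 -413.77675981  161.22438873] [ 1.    0.73 -0.66  1.54  0.49  1.04  1.92] [-4.49207286e-05 -7.85427585e-04  1.40024260e-01]
```

View pics/w10.png

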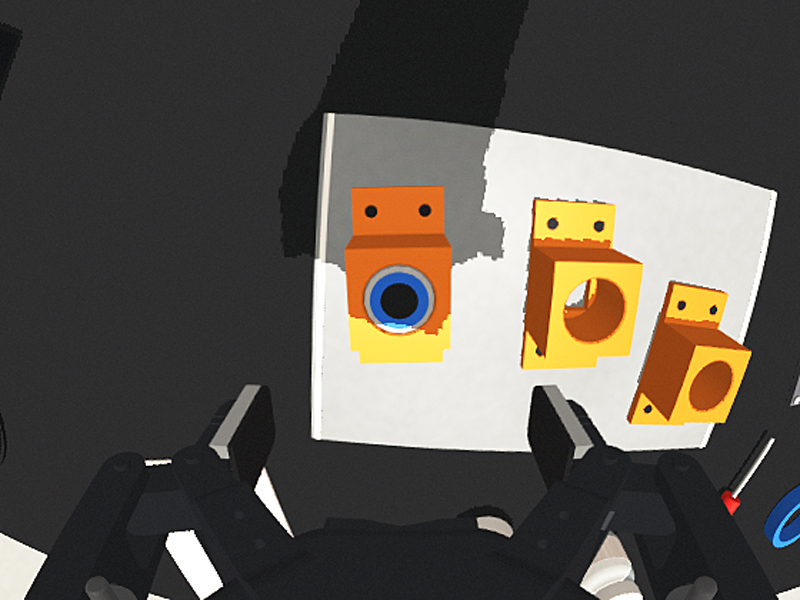

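The full carrier is centred and square under the tool with its cartridge at (399,299). The returned carrier stands upright on the mat.

```bash
python3 -m pendant '[{"linear":[0,-0.0008,0.04],"turn":[0,0,0]},{"linear":[0,0,0.04],"turn":[0,0,0]},{"linear":[0,0,0.04],"turn":[0,0,0]},{"linear":[0,0,0.02],"turn":[0,0,0]},{"linear":[0,0,0],"turn":[0,0,0]},{"linear":[0,0,0],"turn":[0,0,0]}]' && python3 -m pendant '[{"linear":[0,0,0],"turn":[0,0,0]},{"linear":[0,0,0],"turn":[0,0,0]},{"linear":[0,0,0],"turn":[0,0,0]},{"linear":[0,0,0],"turn":[0,0,0]},{"linear":[0,0,0],"turn":[0,0,0]},{"linear":[0,0,0],"turn":[0,0,0]}]' 0 && python3 -m pendant '[{"linear":[0,0,-0.02],"turn":[0,0,0]},{"linear":[0,0,-0.04],"turn":[0,0,0]},{"linear":[0,0,-0.04],"turn":[0,0,0]},{"linear":[0,0,-0.04],"turn":[0,0,0]},{"linear":[-0.006,0.042,0],"turn":[0,0,0]},{"linear":[-0.006,0.043,0],"turn":[0,0,0]},{"linear":[-0.006,0.043,0],"turn":[0,0,0]},{"linear":[-0.006,0.043,0],"turn":[0,0,0]}]' && python3 -m pendant '[{"linear":[-0.006,0.043,0],"turn":[0,0,0]},{"linear":[-0.006,0.043,0],"turn":[0,0,0]},{"linear":[-0.006,0.043,0],"turn":[0,0,0]},{"linear":[-0.006,0.043,0],"turn":[0,0,0]},{"linear":[-0.006,0.043,0],"turn":[0,0,0]},{"linear":[-0.008,0.041,0],"turn":[0,0,0]},{"linear":[0,0,0],"turn":[0,0,0]},{"linear":[0,0,0],"turn":[0,0,0]}]'
python3 - <<'E'
from h import *
from bench import state,eyes
s=state();print(s["eef_pos"],delta([516.3,17.2,26.2],s))
d=eyes.get_image('wrist');np.savez('pics/w11.npz',**d);cv2.imwrite('pics/w11.png',cv2.resize(d['frame'],(800,600),interpolation=cv2.INTER_CUBIC))
E
```

```text
time: 33.98
eef_pos: [513.6, -415.5, 21.9]
tcp_rot: [-0.067, 0.998, -0.001, 0.001]
contact_force: [-0.4, -0.2, 0.5]
gripper_width: 1.003
gripper_force: 0.0
time: 34.72
eef_pos: [513.1, -415.6, 21.6]
tcp_rot: [-0.067, 0.998, -0.001, 0.0]
contact_force: [-3.3, 1.4, 11.6]
gripper_width: 0.67
gripper_force: 63.6
time: 35.72
eef_pos: [513.5, -241.2, 161.4]
tcp_rot: [-0.067, 0.998, -0.0, 0.0]
contact_force: [1.0, -0.3, -3.9]
gripper_width: 0.672
gripper_force: 66.4
time: 36.72
eef_pos: [517.2, 15.8, 160.9]
tcp_rot: [-0.067, 0.998, -0.0, 0.0]
contact_force: [0.2, -0.6, -4.5]
gripper_width: 0.67
gripper_force: 67.2
[517.15958646  15.78090921 160.90399477] [0.00069596 0.00162702 0.13470259]
```

View pics/w11.png

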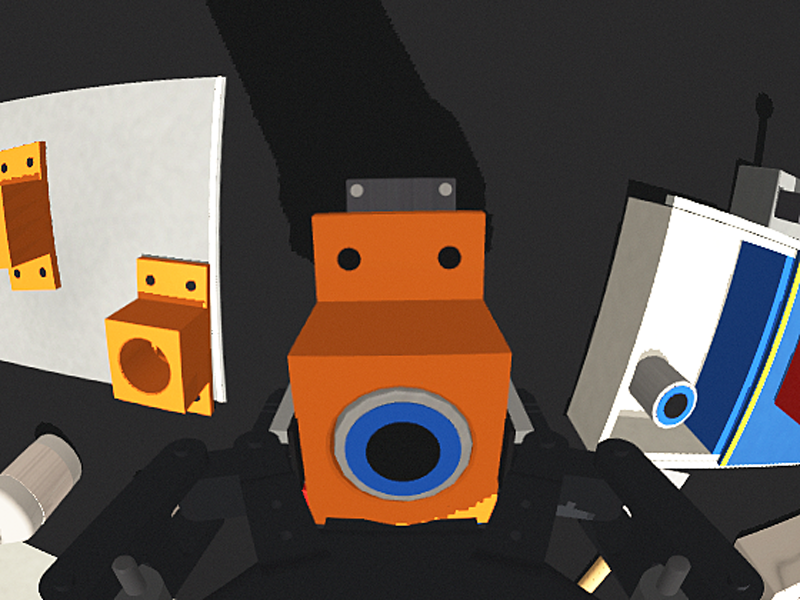

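The carrier sits in the hand exactly as the first one did, over the stand plate. The first cartridge stands upright in the compartment.

```bash
python3 -m pendant '[{"linear":[0.0007,0.0016,0.035],"turn":[0,0,0]},{"linear":[0,0,0.03],"turn":[0,0,0]},{"linear":[0,0,0.018],"turn":[0,0,0]},{"linear":[0,0,0.014],"turn":[0,0,0]},{"linear":[0,0,0.012],"turn":[0,0,0]},{"linear":[0,0,0.012],"turn":[0,0,0]},{"linear":[0,0,0.01],"turn":[0,0,0]},{"linear":[0,0,0],"turn":[0,0,0]}]' && python3 -m pendant '[{"linear":[0,0,0.002],"turn":[0,0,0]},{"linear":[0,0,0],"turn":[0,0,0]}]'&& python3 -m pendant '[{"linear":[0,0,0.002],"turn":[0,0,0]},{"linear":[0,0,0],"turn":[0,0,0]}]'
```

```text
time: 37.78
eef_pos: [516.2, 17.8, 28.8]
tcp_rot: [-0.067, 0.998, 0.0, -0.0]
contact_force: [0.5, -0.4, -2.1]
gripper_width: 0.675
gripper_force: 67.7
time: 38.02
eef_pos: [516.4, 17.8, 27.5]
tcp_rot: [-0.067, 0.998, 0.0, 0.0]
contact_force: [-0.2, 0.5, -1.3]
gripper_width: 0.671
gripper_force: 67.7
time: 38.28
eef_pos: [516.6, 17.8, 26.5]
tcp_rot: [-0.067, 0.998, -0.0, 0.001]
contact_force: [-8.1, -0.8, 27.6]
gripper_width: 0.67
gripper_force: 71.2
```

```bash
python3 -m pendant '[{"linear":[0,0,-0.001],"turn":[0,0,0]},{"linear":[0,0,0],"turn":[0,0,0]},{"linear":[0,0,0],"turn":[0,0,0]},{"linear":[0,0,0],"turn":[0,0,0]},{"linear":[0,0,-0.015],"turn":[0,0,0]},{"linear":[0,0,-0.015],"turn":[0,0,0]},{"linear":[0,0,-0.008],"turn":[0,0,0]},{"linear":[0,0,0],"turn":[0,0,0]}]' 0.0854 && python3 -m pendant '[{"linear":[0,0,0],"turn":[0,0,0]},{"linear":[0,0,0],"turn":[0,0,0]},{"linear":[0,0,0],"turn":[0,0,0]},{"linear":[0,0,0],"turn":[0,0,0]},{"linear":[0,0,0],"turn":[0,0,0]},{"linear":[0,0,0],"turn":[0,0,0]}]' 0 && python3 -m pendant '[{"linear":[0,0,-0.01],"turn":[0,0,0]},{"linear":[0,0,-0.01],"turn":[0,0,0]},{"linear":[0,0,-0.015],"turn":[0,0,0]},{"linear":[0,0,-0.03],"turn":[0,0,0]},{"linear":[0,0,-0.03],"turn":[0,0,0]},{"linear":[0,0,0],"turn":[0,0,0.085]},{"linear":[0,0,0],"turn":[0,0,0.08]},{"linear":[0,0,0],"turn":[0,0,0]}]'&& python3 -m pendant '[{"linear":[0.0085,0.0415,0],"turn":[0,0,0]},{"linear":[0.0085,0.0415,0],"turn":[0,0,0]},{"linear":[0.0085,0.0415,0],"turn":[0,0,0]},{"linear":[0.0085,0.0405,0],"turn":[0,0,0]},{"linear":[0.0085,0.0405,0],"turn":[0,0,0]},{"linear":[0,0,0],"turn":[0,0,0]},{"linear":[0,0,0.03],"turn":[0,0,0]},{"linear":[0,0,0.03],"turn":[0,0,0]}]'; python3 -c "
from bench import state;print(state()['joint_positions'].round(2))"
```

```text
time: 39.28
eef_pos: [516.7, 17.5, 65.1]
tcp_rot: [-0.067, 0.998, -0.0, 0.001]
contact_force: [0.1, 0.3, -0.5]
gripper_width: 1.001
gripper_force: 0.0
time: 40.02
eef_pos: [516.2, 17.9, 64.3]
tcp_rot: [-0.067, 0.998, 0.0, -0.0]
contact_force: [-0.9, 0.3, 4.1]
gripper_width: 0.446
gripper_force: 59.6
time: 41.02
eef_pos: [516.4, 17.7, 160.1]
tcp_rot: [0.015, 1.0, -0.0, 0.0]
contact_force: [1.4, 0.3, -2.5]
gripper_width: 0.451
gripper_force: 60.7
time: 42.02
eef_pos: [480.6, 223.8, 99.0]
tcp_rot: [0.015, 1.0, -0.0, 0.0]
contact_force: [0.6, -0.0, -2.1]
gripper_width: 0.452
gripper_force: 60.9
[-0.08  0.63 -0.64  1.93  0.55  0.75  0.5 ]
```

```bash
python3 -m pendant '[{"linear":[0,0,0.025],"turn":[0,0,0]},{"linear":[0,0,0.02],"turn":[0,0,0]},{"linear":[0,0,0.015],"turn":[0,0,0]},{"linear":[0,0,0.005],"turn":[0,0,0]},{"linear":[0,0,0],"turn":[0,0,0]}]' && python3 -m pendant '[{"linear":[0,0,0.003],"turn":[0,0,0]},{"linear":[0,0,0.002],"turn":[0,0,0]},{"linear":[0,0,0],"turn":[0,0,0]}]' && python3 -m pendant '[{"linear":[0,0,0.0015],"turn":[0,0,0]},{"linear":[0,0,0],"turn":[0,0,0]}]'
```

```text
time: 42.65
eef_pos: [480.3, 224.6, 34.5]
tcp_rot: [0.015, 1.0, 0.0, 0.0]
contact_force: [-0.5, 0.9, -2.5]
gripper_width: 0.444
gripper_force: 60.9
time: 43.02
eef_pos: [480.3, 224.4, 29.3]
tcp_rot: [0.016, 1.0, 0.0, 0.0]
contact_force: [0.0, -0.2, -2.3]
gripper_width: 0.447
gripper_force: 60.9
time: 43.28
eef_pos: [480.5, 224.5, 28.4]
tcp_rot: [0.016, 1.0, -0.0, 0.0]
contact_force: [-2.2, -2.3, 11.1]
gripper_width: 0.449
gripper_force: 62.2
```

```bash
python3 -m pendant '[{"linear":[0,0,-0.0005],"turn":[0,0,0]},{"linear":[0,0,0],"turn":[0,0,0]},{"linear":[0,0,0],"turn":[0,0,0]},{"linear":[0,0,0],"turn":[0,0,0]},{"linear":[0,0,-0.02],"turn":[0,0,0]},{"linear":[0,0,-0.04],"turn":[0,0,0]},{"linear":[0,0,-0.04],"turn":[0,0,0]},{"linear":[0,0,-0.031],"turn":[0,0,0]}]' 0.058 && python3 -m pendant '[{"linear":[-0.0085,-0.0415,0],"turn":[0,0,0]},{"linear":[-0.0085,-0.0415,0],"turn":[0,0,0]},{"linear":[-0.0085,-0.0415,0],"turn":[0,0,0]},{"linear":[-0.0085,-0.041,0],"turn":[0,0,0]},{"linear":[-0.0085,-0.0405,0],"turn":[0,0,0]},{"linear":[0,0,0],"turn":[0,0,-0.085]},{"linear":[0,0,0],"turn":[0,0,-0.08]},{"linear":[0,0,0],"turn":[0,0,0]}]' 0.0854 && python3 -m pendant '[{"linear":[0,0,0.04],"turn":[0,0,0]},{"linear":[0,0,0.04],"turn":[0,0,0]},{"linear":[0,0,0.034],"turn":[0,0,0]},{"linear":[0,0,0.02],"turn":[0,0,0]},{"linear":[0,0,0],"turn":[0,0,0]},{"linear":[0,0,0],"turn":[0,0,0]}]'
```

```text
time: 44.28
eef_pos: [480.3, 224.7, 162.2]
tcp_rot: [0.015, 1.0, 0.0, 0.001]
contact_force: [-0.0, -0.1, -0.9]
gripper_width: 0.682
gripper_force: 0.0
time: 45.28
eef_pos: [516.3, 17.1, 160.3]
tcp_rot: [-0.067, 0.998, 0.0, 0.0]
contact_force: [0.6, 0.3, -0.8]
gripper_width: 1.003
gripper_force: 0.0
time: 46.02
eef_pos: [516.9, 17.4, 26.5]
tcp_rot: [-0.067, 0.998, -0.0, 0.001]
contact_force: [-0.3, -0.6, 0.3]
gripper_width: 0.997
gripper_force: 0.0
```

```bash
python3 -m pendant '[{"linear":[0,0,0],"turn":[0,0,0]},{"linear":[0,0,0],"turn":[0,0,0]},{"linear":[0,0,0],"turn":[0,0,0]},{"linear":[0,0,0],"turn":[0,0,0]},{"linear":[0,0,0],"turn":[0,0,0]},{"linear":[0,0,0],"turn":[0,0,0]}]' 0 && python3 -m pendant '[{"linear":[0,0,-0.015],"turn":[0,0,0]},{"linear":[0,0,-0.015],"turn":[0,0,0]},{"linear":[0,0,-0.03],"turn":[0,0,0]},{"linear":[0,0,-0.04],"turn":[0,0,0]},{"linear":[0,0,-0.03],"turn":[0,0,0]},{"linear":[0.006,-0.043,0],"turn":[0,0,0]},{"linear":[0.006,-0.043,0],"turn":[0,0,0]},{"linear":[0.006,-0.043,0],"turn":[0,0,0]}]' && python3 -m pendant '[{"linear":[0.006,-0.043,0],"turn":[0,0,0]},{"linear":[0.006,-0.043,0],"turn":[0,0,0]},{"linear":[0.006,-0.043,0],"turn":[0,0,0]},{"linear":[0.006,-0.043,0],"turn":[0,0,0]},{"linear":[0.006,-0.043,0],"turn":[0,0,0]},{"linear":[0.007,-0.042,0],"turn":[0,0,0]},{"linear":[0.007,-0.042,0],"turn":[0,0,0]},{"linear":[0,0,0],"turn":[0,0,0]}]'
python3 - <<'E'
from h import *
from bench import state,eyes
d=eyes.get_image('scene')['frame'];t=eyes.get_image('wrist')['frame']
m=np.hstack([cv2.resize(d[60:420,60:420],(400,400),interpolation=cv2.INTER_CUBIC),cv2.resize(t[60:340,140:560],(400,267))[:, :].copy() if 0 else cv2.resize(t,(400,400))])
cv2.imwrite('pics/f.png',m)
print(state()["eef_pos"])
E
```

```text
time: 46.78
eef_pos: [516.8, 17.1, 26.3]
tcp_rot: [-0.067, 0.998, -0.0, 0.001]
contact_force: [-3.4, -1.6, 14.6]
gripper_width: 0.668
gripper_force: 62.0
time: 47.78
eef_pos: [515.5, -114.4, 156.4]
tcp_rot: [-0.067, 0.998, -0.0, 0.0]
contact_force: [0.7, 0.3, -2.2]
gripper_width: 0.669
gripper_force: 65.5
time: 48.78
eef_pos: [510.4, -418.7, 155.7]
tcp_rot: [-0.065, 0.998, -0.0, -0.0]
contact_force: [-0.5, 0.8, -2.0]
gripper_width: 0.673
gripper_force: 65.4
[ 511.74778301 -415.03432023  155.95236895]
```

View pics/f.png

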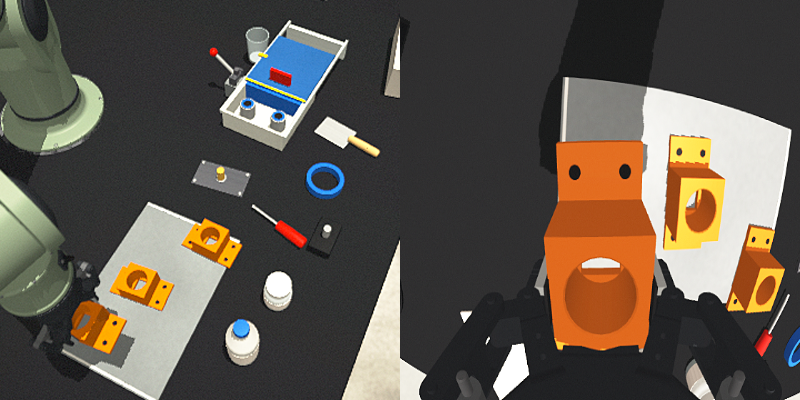

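The left half shows two cartridges upright in the open compartment, the shutter edge over the divider and the lever freed. The right half shows that the spot below the held carrier is clear. The carrier that was empty from the start now sits nearer the mat's far edge, so I place this one and then measure that one with image code.

```bash
python3 -m pendant '[{"linear":[0,0,0.04],"turn":[0,0,0]},{"linear":[0,0,0.04],"turn":[0,0,0]},{"linear":[0,0,0.03],"turn":[0,0,0]},{"linear":[0,0,0.015],"turn":[0,0,0]},{"linear":[0,0,0.007],"turn":[0,0,0]},{"linear":[0,0,0.002],"turn":[0,0,0]},{"linear":[0,0,0.001],"turn":[0,0,0]},{"linear":[0,0,0],"turn":[0,0,0]}]' && python3 -m pendant '[{"linear":[0,0,0],"turn":[0,0,0]},{"linear":[0,0,0],"turn":[0,0,0]},{"linear":[0,0,0],"turn":[0,0,0]},{"linear":[0,0,-0.02],"turn":[0,0,0]},{"linear":[0,0,-0.04],"turn":[0,0,0]},{"linear":[0,0,-0.04],"turn":[0,0,0]},{"linear":[0,0,-0.06],"turn":[0,0,0]},{"linear":[0,0,-0.05],"turn":[0,0,0]}]' 0.0854 && python3 -m pendant '[{"linear":[0,-0.05,0],"turn":[0,0,0]},{"linear":[0,-0.05,0],"turn":[0,0,0]},{"linear":[0,-0.05,0],"turn":[0,0,0]},{"linear":[0,0,0],"turn":[0,0,0]}]'
cat > seg.py <<'E'
from h import *
from bench import state,eyes
print(state()["eef_pos"])
np.set_printoptions(precision=1,suppress=True)
for lab,d in (("t0",dict(np.load("pics/top0.npz"))),("now",eyes.get_image("top"))):
    hsv=cv2.cvtColor(d["frame"],cv2.COLOR_BGR2HSV)
    m=cv2.inRange(hsv,(8,150,60),(28,255,255));m[:,:300]=0;m[:180]=0;m[285:]=0
    n,L,st,c=cv2.connectedComponentsWithStats(m)
    for i in range(1,n):
        if st[i,4]<150: continue
        ys,xs=np.where(L==i);r=cv2.minAreaRect(np.c_[xs,ys].astype(np.float32));B=cv2.boxPoints(r)
        print(lab,st[i],"box z11 corners",[atz(ray(d,p),11)[:2] for p in B])
    g=cv2.inRange(hsv,(0,0,110),(180,60,255));g[:,:305]=0;g[:195]=0;g[290:]=0;g[:,430:]=0
    ys,xs=np.where(g>0);B=cv2.boxPoints(cv2.minAreaRect(np.c_[xs,ys].astype(np.float32)));print("mat",[atz(ray(d,p),3)[:2] for p in B])
E
python3 seg.py
```

```text
time: 49.88
eef_pos: [512.3, -415.4, 21.4]
tcp_rot: [-0.067, 0.998, -0.0, 0.0]
contact_force: [-2.4, 1.7, 7.0]
gripper_width: 0.668
gripper_force: 66.1
time: 50.88
eef_pos: [512.1, -414.9, 234.1]
tcp_rot: [-0.067, 0.998, -0.0, 0.001]
contact_force: [0.9, -1.6, 0.9]
gripper_width: 0.993
gripper_force: 0.0
time: 51.38
eef_pos: [530.8, -566.9, 230.4]
tcp_rot: [-0.065, 0.998, -0.0, 0.0]
contact_force: [0.9, 0.2, -0.4]
gripper_width: 0.998
gripper_force: 0.0
[ 530.82141625 -566.94288251  230.4351605 ]
t0 [534 180  24  25 163] box z11 corners [array([ 709.1, -823.2]), array([ 725.2, -845. ]), array([ 638.7, -905.4]), array([ 622.7, -883.6])]
t0 [327 217  21  36 576] box z11 corners [array([ 603.7, -155.9]), array([ 603.1, -220.7]), array([ 490.1, -217.5]), array([ 490.7, -153.3])]
t0 [397 225  27  39 596] box z11 corners [array([ 566.7, -378.7]), array([ 579.7, -450.2]), array([ 462.4, -467.5]), array([ 449.7, -396.6])]
t0 [359 228  28  40 555] box z11 corners [array([ 554.1, -255.6]), array([ 572.6, -321.7]), array([ 458.5, -350.8]), array([ 440.4, -285.2])]
mat [array([ 653.9, -106.5]), array([ 673.6, -492.5]), array([ 411.6, -496.2]), array([ 392.9, -117. ])]
now [315 204  21  38 606] box z11 corners [array([ 646.6, -117.9]), array([ 645.9, -182.9]), array([ 525.8, -179.9]), array([ 526.5, -115.4])]
now [397 225  27  39 682] box z11 corners [array([ 566.2, -379.5]), array([ 578.7, -451.3]), array([ 461.5, -467.8]), array([ 449.2, -396.5])]
now [361 229  25  38 628] box z11 corners [array([ 557.9, -262.4]), array([ 568.6, -330.9]), array([ 452.2, -346.1]), array([ 441.7, -278.1])]
mat [array([ 637.6, -107.2]), array([ 655.1, -476.6]), array([ 410.3, -479.4]), array([ 393.7, -116.2])]
```

Run:
```python
from h import *
f=lambda p:np.array(p)*.7
g=lambda n,p:atz(rayfish(dict(np.load(f"pics/{n}.npz")),f(p)),66)
a=(g("w2",(345,152))+g("w2",(353,403)))/2;b=(g("w3",(528,152))+g("w3",(513,386)))/2
print("opening",b-a)
```

```text
opening [  3.45567798 120.26275025   0.        ]
```

```bash
python3 -c "
from bench import workorder;print(workorder.job_done())"
```

```text
the job is handed in; nothing more can be done
None
```

I handed the job in at about 51 s: the lever is freed, the shutter is open about 119 mm over the divider, both cartridges stand upright in the open compartment, and their empty carriers are back on the mat. The carrier that was empty from the start was knocked about 5 cm aside during the run while the arm was elsewhere; I left it there, with its flange about 8 mm over the mat's far edge.

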